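# Find the hidden push plate and spring the cutlery drawer

## Task

The cutlery chest on the kitchen table has no handle: feel with a fingertip along its green top panel for the hidden push plate, press it in so that the drawer springs open by itself, then let go and move clear. Do not pull the drawer out any further, and leave the mould, the fork and the other kitchen things where they are.

Things in the scene. Friction and masses are not known exactly. Their poses are not given: they have to be found in the camera images.
- chest: Low brown wooden cutlery chest fixed to the table, 200 (its x) x 390 (its y) mm, 86 mm high. Origin: centre of its underside; z up. Drawer on its +x side, away from the robot. On top, between two raised wooden end caps (each 112 mm along y, tops 86 mm above the table), lies a flat rigid green metal panel, 166 mm along y, 190 mm along x, surface 80 mm above the table.
- panel_mid (a point): Middle of the visible green panel, on its surface; axes as the chest's (x towards the drawer side, y along the chest, z up). The hidden push plate is not necessarily here: its centre lies on the line through this point along y, anywhere up to 55 mm to either side. It is a rectangle, 52 mm along y, 50 mm along x, in a 54 x 52 mm opening, its surface 2 mm below the panel's.
- push_plate (a joint): Hidden spring plate, the same green as the panel, only a thin seam shows. Value: how far it is pressed in, m, 0 at rest, 0.006 at its stop. It needs about 3 N to start, 5 N at the stop, and springs back when let go. It frees the drawer once pressed in a little over 4 mm (fingertip over 6 mm below the panel's surface); pressing to the stop (8 mm below) is harmless.
- drawer (a joint): Drawer of the chest, pale wood front on the +x side. Value: how far it is out, m, 0 shut (caught) up to 0.09. Freed by the push plate, a light spring pushes it out along the chest's x in about half a second and leaves it standing about 0.043 to 0.046 out.
- drawer_front (a point): Centre of the outer face of the drawer's front (362 mm wide, 52 mm high), 38 mm above the table; moves with the drawer.
- mould: Small red plastic mould, a cup 34 mm high and 56 mm across its rim, standing loose on one of the chest's end caps. Origin: centre of its underside. Leave alone.
- fork: Stainless fork, about 175 mm long, 24 mm wide, 4 mm thick, lying loose on the other end cap roughly along the chest's x. Origin: on its underside about mid-length. Leave alone.
- bowl: Grey stoneware bowl, 150 mm across, 65 mm high, to the left on the table. Origin: centre of its underside. Leave alone.
- rolling_pin: Short beech rolling pin, 310 mm long, 44 mm thick, lying near the right edge of the table. Origin: on its underside at mid-length. Leave alone.
- tin: Squat metal tin, 107 mm across, 78 mm high, with twist-lock lid and an orange rubber ring, to the right on the table. Origin: centre of its underside. Leave alone.
- mug: White mug, 80 mm across, 90 mm high, to the right beyond the tin. Origin: centre of its underside. Leave alone.
- jar: Amber glass jar, 70 mm across, 100 mm high, to the left beyond the bowl. Origin: centre of its underside. Leave alone.

How it is judged:
By the outcome, as a careful person would: the job done as asked, in the order asked, and still so for the second after the job is handed in, with the robot touching nothing.
It also fails if it takes over 48 s, if anything falls off the work surface, if the arm or the gripper's body presses on something with over 40 N, if the wrist force passes 120 N, or if a joint passes its speed limit or range.

## Robot

A 6-joint arm with a two-finger parallel gripper is mounted at the origin on the work surface. World frame = base frame: x ahead of the robot, y to its left, z up, the work surface at z = 0. Lengths are in mm, angles in rad, forces in N, time in s.
With the tool pointing down it reaches from about 350 to 975 mm from the base axis. Payload 7.1 kg.
Tool frame: the origin (TCP) lies at the very end of the fingers, on their centre line; the grasp point (between the pads) lies 19 mm behind it; y points along the fingers, x is the direction in which the jaws open and shut, and the axes are right-handed (so a half turn about y gives the same grasp; the last joint's range is limited). The gripper opens to 88 mm and grips with 3 to 60 N. Pads are 20 mm wide; open, the fingers measure 115 mm over their backs; the gripper's body (75 mm by 178 mm) begins 61 mm behind the grasp point.
Start: joints at [-0.019, 0.423, 1.63, -0, 1.089, -0.019], TCP at [624.984, 0.026, 200.175] pointing down, gripper open.
Joint ranges: [-3, 3], [-0.9, 2.11], [0.09, 2.58], [-1.31, 4.45], [0.11, 2.69], [-2.54, 2.54]. Speed limits (rad/s): [2.39, 2.39, 3.01, 3.14, 3.14, 3.14].

## Interface

Orientations are given as a rotation vector (axis times angle).
In Python, from workcell import ctrl gives the robot as it stands. The module is installed in compiled form; this text tells all that it offers.
- The arm moves only by the tool carry_out, never from a script. Its arguments are lists of equal length, an entry for each row: "delta_pos": the shift along the tool's x, y, z in cm, a list of three; "rotation": the turn, a rotation vector about the tool's x, y, z in rad, a list of three. In form: {"delta_pos": [[dx, dy, dz], ...], "rotation": [[wx, wy, wz], ...]}. A call has 1 to 12 rows; each row is the pose to reach, as a shift and turn from the pose commanded when the call began, along the tool's axes at that moment; what a row does not reach only later rows make up. A row lasts 1/12 s, in which the tool goes at most 41.7 mm and 7.16 degrees, less where a joint would pass 70% of its speed; a pose out of reach is approached as far as the arm can. A call with a gripper value outside its range is refused whole. "hand" is the closure in counts, from 0 (fully open) to 255 (shut), set as the call begins (left out, the last holds). The fingers move at their own pace and stop on an object; the grip force is fixed at half the most. Time passes only in rows, so rows that repeat a pose let the fingers close. It gives the time, the measured TCP pose, the force and the opening at its end, in the units of the state.
- ctrl.get_obs(): the state, without advancing time (a new reading comes with each control period).
- ctrl.get_image(name): name is "scene" or "side" or "wrist"; returns the picture (400x640x3 uint8, red, green, blue); there is no depth.
- ctrl.camera_info(name): a dict with "fov_y" (degrees; the focal length in pixels is half the picture's height over the tangent of half this angle, whatever the lens; pixels are square), "cx", "cy" (the principal point, pixels), "R" (3x3) and "t" (3): a world point X has camera coordinates R X + t; the wrist camera has in their place "T_tool_cam" (4x4, takes a point from camera to tool coordinates, whose origin is the TCP and whose axes are the tool frame's). Camera axes: x right, y down, z forward; pixel columns grow to the right and rows downward; lengths in mm; the calibration is good to about 2 mm. A picture is of the moment at which its call begins: read the wrist's pose just before it. camera_info takes no time and is no camera call.
- ctrl.close_job(): hands the job in, once; it reports no verdict.
The state is a dict: "t": time; "qpos": joint angles; "qvel": joint speeds; "joint_torque": joint torques, N m; "ee_pos": TCP position; "orientation": TCP orientation; "ft_force": force on the tool from outside, world axes, zero at the start; "moment": the same for the moment, N m; "width": finger opening in mm.
Only numpy, scipy, OpenCV 4.12 (cv2) and the standard library are available. Lean on these libraries where they do the work, as an engineer would, in place of code of your own. Each camera call takes 0.05 s, during which the arm holds its last target.

## Working session

There is one attempt and no reset: what is moved stays moved. The work goes in short steps, Python scripts to look and compute and a tool call to move; the robot and the scene stay as the last step left them, time stands still between calls to the robot, and variables do not carry over. Pictures are saved under pics/ and viewed, and the job is handed in when it is done.

Besides the shell and the picture viewer there is one more tool, called after "Request:" as a command line: name --argument value ..., lists and objects as JSON in quotes. carry_out: Moves the arm, as the interface text tells. Its arguments: {"type":"object","properties":{"delta_pos":{"type":"array","items":{"type":"array","items":{"type":"number"}}},"rotation":{"type":"array","items":{"type":"array","items":{"type":"number"}}},"hand":{"type":"number"}},"required":["delta_pos","rotation"]}

```bash
mkdir -p pics; python3 - <<'E'
from workcell import ctrl
import cv2
o=ctrl.get_obs();print(o)
for n in ["scene","side","wrist"]:
    cv2.imwrite(f"pics/{n}0.png",ctrl.get_image(n)[:,:,::-1]);print(n,ctrl.camera_info(n))
E
```

```text
{'t': 0.0, 'qpos': array([-1.89578727e-02,  4.23806136e-01,  1.63068128e+00, -2.88176877e-05,
        1.08859687e+00, -1.89765388e-02]), 'qvel': array([-7.78031598e-05, -1.14195934e-03, -1.33096572e-04, -5.10476551e-05,
        1.33418745e-03,  1.41694042e-03]), 'joint_torque': array([ 1.28069914e-03, -5.44622147e+01, -2.73670936e+01,  6.42951974e-02,
        2.27214623e-02, -1.51321510e-04]), 'ee_pos': array([6.24416046e+02, 5.46386957e-02, 1.99426815e+02]), 'orientation': array([-1.57079324e+00,  1.14652955e-03,  1.19687157e-03]), 'ft_force': array([-1.18139766, -0.52614955,  0.70799258]), 'moment': array([0.0464426 , 0.0320612 , 0.05514939]), 'width': 87.82551261454547}
scene {'fov_y': 43.37506480597639, 'cx': 314.4537653971674, 'cy': 195.29392247491424, 'R': array([[-0.6867296 ,  0.72690458, -0.00349179],
       [ 0.55809134,  0.52415639, -0.64326832],
       [-0.46576444, -0.44370014, -0.76563286]]), 't': array([ 396.17323044, -248.71354662, 2053.69409495])}
side {'fov_y': 43.558286764375794, 'cx': 320.30717767666084, 'cy': 199.46948196982245, 'R': array([[ 0.71068299, -0.70336701, -0.01430188],
       [-0.55317573, -0.54613834, -0.62907037],
       [ 0.43465654,  0.45498106, -0.77721678]]), 't': array([-395.19486715,  345.99654558, 1452.53748834])}
wrist {'fov_y': 59.593796481904064, 'cx': 322.3970493231869, 'cy': 207.41088813721836, 'T_tool_cam': array([[ 9.99999654e-01,  4.06288101e-04, -7.25748638e-04,
        -1.06755165e+00],
       [ 8.15379303e-04, -3.06692084e-01,  9.51808437e-01,
        -1.84510246e+02],
       [ 1.64127080e-04, -9.51808700e-01, -3.06692309e-01,
         8.51992068e+01],
       [ 0.00000000e+00,  0.00000000e+00,  0.00000000e+00,
         1.00000000e+00]])}
```

View pics/scene0.png

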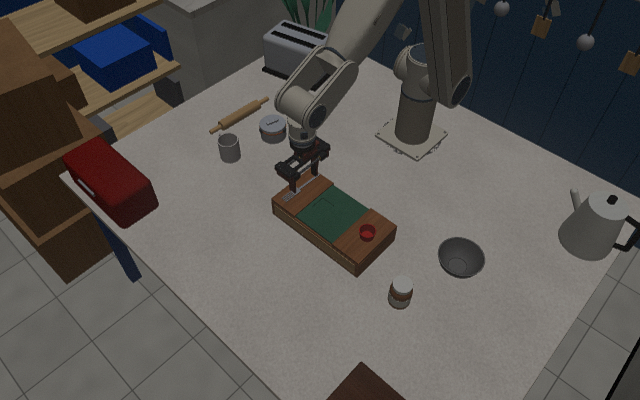

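View pics/side0.png

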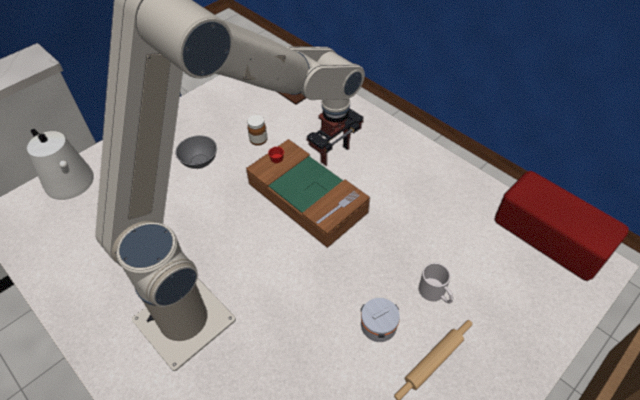

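View pics/wrist0.png

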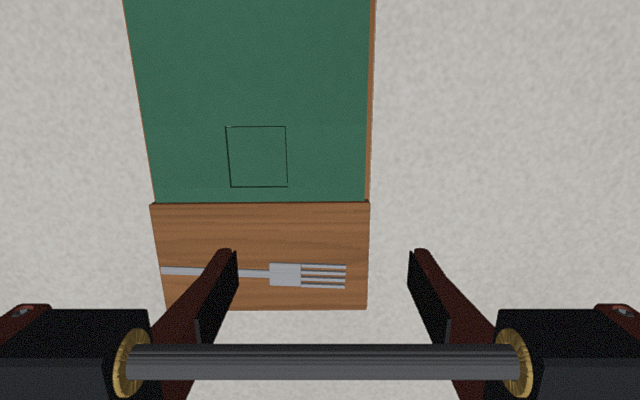

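```bash
cat > h.py <<'E'
import numpy as np,cv2
from scipy.spatial.transform import Rotation as Ro
from workcell import ctrl
def campose(n,o):
    i=ctrl.camera_info(n);f=200/np.tan(np.radians(i["fov_y"]/2))
    if n=="wrist":
        T=np.eye(4);T[:3,:3]=Ro.from_rotvec(o["orientation"]).as_matrix();T[:3,3]=o["ee_pos"]
        T=T@i["T_tool_cam"];return T[:3,:3],T[:3,3],f,i["cx"],i["cy"]
    R=i["R"];return R.T,-R.T@i["t"],f,i["cx"],i["cy"]
def ray(n,o,px,z):
    A,c,f,cx,cy=campose(n,o);px=np.atleast_2d(np.array(px,float))
    d=np.c_[(px[:,0]-cx)/f,(px[:,1]-cy)/f,np.ones(len(px))]@A.T
    return c+d*((z-c[2])/d[:,2])[:,None]
E
python3 - <<'E'
from h import *
o=ctrl.get_obs()
im=cv2.imread("pics/wrist0.png")
print("seam",ray("wrist",o,[[226,126],[286,126],[231,187],[288,187]],80).round(1))
print("panel",ray("wrist",o,[[124,0],[155,202],[375,0],[364,202]],80).round(1))
print("cap",ray("wrist",o,[[150,204],[370,203],[167,310],[367,309]],86).round(1))
for n in ["side","scene"]:
    im=cv2.imread(f"pics/{n}0.png")
    hsv=cv2.cvtColor(im,cv2.COLOR_BGR2HSV)
    m=cv2.inRange(hsv,(60,60,20),(95,255,200));k,l,s,c=cv2.connectedComponentsWithStats(m)
    j=1+np.argmax(s[1:,4]);print(n,s[j])
    cs,_=cv2.findContours((l==j).astype(np.uint8),0,2)
    h=cv2.convexHull(max(cs,key=cv2.contourArea))
    q=cv2.approxPolyDP(h,6,True)[:,0];print(q.tolist(),ray(n,o,q,80).round(1))
    x,y,w,hh=s[j,:4];c=im[y-30:y+hh+60,x-50:x+w+60];r=min(800/c.shape[1],600/c.shape[0])
    cv2.imwrite(f"pics/{n}z.png",cv2.resize(c,None,fx=r,fy=r,interpolation=2))
    print(x-50,y-30,r)
E
```

```text
seam [[541.   60.   80. ]
 [592.1  60.   80. ]
 [541.    6.4  80. ]
 [592.2   6.5  80. ]]
panel [[470.6 154.6  80. ]
 [470.6  -7.7  80. ]
 [663.4 154.6  80. ]
 [660.9  -7.6  80. ]]
cap [[ 468.8   -7.7   86. ]
 [ 665.6   -6.6   86. ]
 [ 469.  -117.8   86. ]
 [ 667.2 -116.4   86. ]]
side [ 269  157   73   55 2023]
[[309, 157], [341, 180], [301, 211], [269, 185]] [[652.2 151.5  80. ]
 [653.6  -1.4  80. ]
 [469.7  -1.5  80. ]
 [469.7 153.7  80. ]]
219 127 4.137931034482759
scene [ 296  185   73   58 2142]
[[333, 185], [368, 209], [330, 242], [296, 216]] [[476.8  -4.2  80. ]
 [476.  154.4  80. ]
 [664.3 151.7  80. ]
 [664.2  -2.2  80. ]]
246 155 4.054054054054054
```

The wrist view shows one square seam at (226–288, 126–188). It measures 51 x 54 mm and is centred at about (566.5, 33), on the panel's midline. In the side view a mark at about (315,185) agrees. I'll close the fingers and go above it.

Request:
carry_out --delta_pos '[[-1.5, 0, 0.8], [-3, 0, 1.7], [-4.5, 0, 2.5], [-5.85, 0, 3.3], [-5.85, 1.5, 3.3], [-5.85, 3.5, 3.3], [-5.85, 5.5, 3.3], [-5.85, 7.5, 3.3], [-5.85, 9, 3.3], [-5.85, 10, 3.3], [-5.85, 10, 3.3], [-5.85, 10, 3.3]]' --rotation '[[0, 0, 0], [0, 0, 0], [0, 0, 0], [0, 0, 0], [0, 0, 0], [0, 0, 0], [0, 0, 0], [0, 0, 0], [0, 0, 0], [0, 0, 0], [0, 0, 0], [0, 0, 0]]' --hand 255

```text
t: 1.15
ee_pos: [566.3, 33.0, 100.0]
orientation: [-1.571, 0.001, 0.001]
ft_force: [0.3, -0.5, 0.5]
width: 11.5
```

```bash
python3 - <<'E'
from h import *
o=ctrl.get_obs();print(o["ee_pos"],o["orientation"],o["ft_force"],o["width"])
cv2.imwrite("pics/wrist1.png",ctrl.get_image("wrist")[:,:,::-1])
c=ctrl.get_image("side")[100:260,210:400,::-1];cv2.imwrite("pics/side1.png",cv2.resize(c,None,fx=3.7,fy=3.7))
E
```

```text
[566.32318808  33.01560407  99.96491829] [-1.57083344e+00  7.47283684e-04  7.25520812e-04] [ 0.26742291 -0.47049163  0.53032954] 11.47826789852036
```

View pics/wrist1.png

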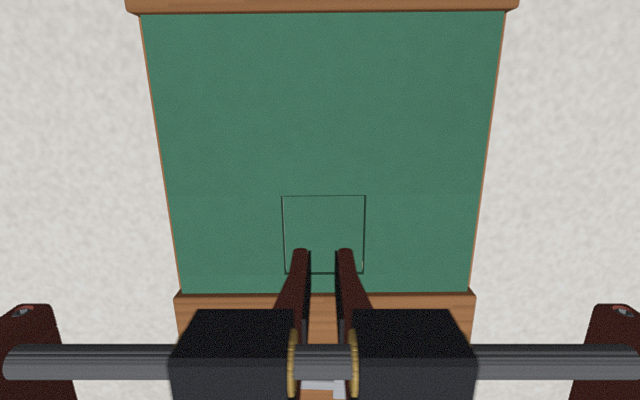

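View pics/side1.png

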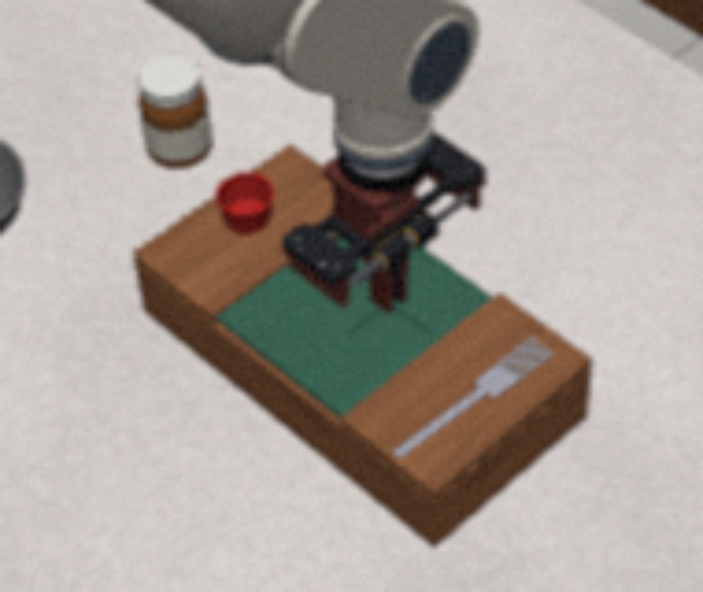

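```bash
python3 - <<'E'
from h import *
o=ctrl.get_obs()
print(ray("wrist",o,[[281,195],[365,195],[284,272],[364,272]],80).round(1),ray("wrist",o,[[140,13],[505,11]],80).round(1),ray("wrist",o,[[175,296],[475,295]],86).round(1))
E
```

```text
[[540.7  60.   80. ]
 [592.1  60.   80. ]
 [540.8   7.4  80. ]
 [593.4   7.4  80. ]] [[470.4 159.1  80. ]
 [661.6 160.1  80. ]] [[469.7  -6.9  86. ]
 [665.7  -6.2  86. ]]
```

Request:
carry_out --delta_pos '[[0, 0.5, 0], [0, 1.0, 0], [0, 1.4, 0], [0, 1.6, 0], [0, 1.75, 0], [0, 1.75, 0]]' --rotation '[[0, 0, 0], [0, 0, 0], [0, 0, 0], [0, 0, 0], [0, 0, 0], [0, 0, 0]]'

```text
t: 1.75
ee_pos: [566.2, 33.0, 82.3]
orientation: [-1.571, 0.001, 0.001]
ft_force: [-0.4, -0.6, 0.6]
width: -0.0
```

Request:
carry_out --delta_pos '[[0, 0.1, 0], [0, 0.2, 0], [0, 0.3, 0], [0, 0.3, 0]]' --rotation '[[0, 0, 0], [0, 0, 0], [0, 0, 0], [0, 0, 0]]'

```text
t: 2.08
ee_pos: [566.4, 33.0, 79.6]
orientation: [-1.571, 0.0, 0.0]
ft_force: [-0.0, 0.2, 0.0]
width: 0.6
```

Request:
carry_out --delta_pos '[[0, 0.1, 0], [0, 0.2, 0], [0, 0.3, 0], [0, 0.3, 0]]' --rotation '[[0, 0, 0], [0, 0, 0], [0, 0, 0], [0, 0, 0]]'

```text
t: 2.42
ee_pos: [566.3, 33.0, 76.4]
orientation: [-1.571, 0.0, 0.0]
ft_force: [0.5, 0.3, -1.0]
width: 0.4
```

Request:
carry_out --delta_pos '[[0, 0.1, 0], [0, 0.2, 0], [0, 0.2, 0]]' --rotation '[[0, 0, 0], [0, 0, 0], [0, 0, 0]]'

```text
t: 2.67
ee_pos: [566.4, 33.0, 74.5]
orientation: [-1.571, 0.0, 0.0]
ft_force: [0.2, 0.2, 0.2]
width: 0.3
```

```bash
python3 - <<'E'
from h import *
o=ctrl.get_obs();print(o["ee_pos"],o["ft_force"])
cv2.imwrite("pics/wrist2.png",ctrl.get_image("wrist")[:,:,::-1])
E
```

```text
[566.36006143  33.03030228  74.46169428] [0.17298552 0.23316437 0.20626965]
```

View pics/wrist2.png

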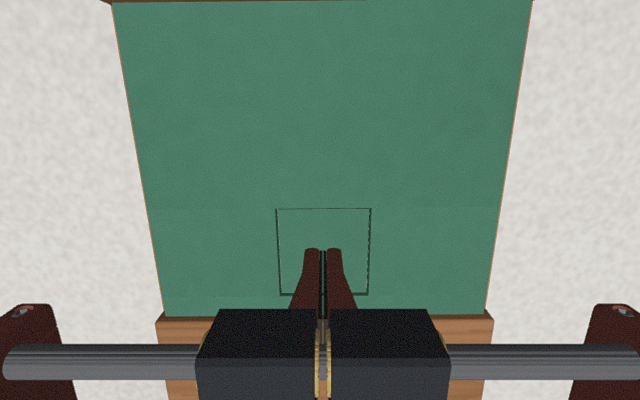

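Request:
carry_out --delta_pos '[[0, 0.1, 0], [0, 0.1, 0]]' --rotation '[[0, 0, 0], [0, 0, 0]]'

```text
t: 2.88
ee_pos: [566.4, 33.0, 73.5]
orientation: [-1.571, 0.0, 0.0]
ft_force: [-0.1, -0.0, -0.4]
width: 0.6
```

Request:
carry_out --delta_pos '[[0, 0.1, 0], [0, 0.1, 0]]' --rotation '[[0, 0, 0], [0, 0, 0]]'

```text
t: 3.05
ee_pos: [566.4, 33.0, 72.5]
orientation: [-1.571, 0.0, 0.0]
ft_force: [-0.4, 0.3, -0.2]
width: 0.3
```

```bash
python3 - <<'E'
from h import *
o=ctrl.get_obs();print(o["ee_pos"],o["ft_force"],o["joint_torque"])
i=ctrl.camera_info("wrist");Ti=np.linalg.inv(i["T_tool_cam"]);f=200/np.tan(np.radians(i["fov_y"]/2))
for p in [[0,0,0],[10,0,0],[0,0,10],[0,-19,10]]:
    c=Ti@np.r_[p,1];print(p,f*c[0]/c[2]+i["cx"],f*c[1]/c[2]+i["cy"])
a=ctrl.get_image("side")[100:250,220:400,::-1].copy();b=ctrl.get_image("scene")[130:280,260:420,::-1].copy()
cv2.imwrite("pics/side2.png",cv2.resize(a,None,fx=4,fy=4,interpolation=2));cv2.imwrite("pics/scene2.png",cv2.resize(b,None,fx=4,fy=4,interpolation=2))
w=ctrl.get_image("wrist")[200:330,230:420,::-1];cv2.imwrite("pics/wrist3.png",cv2.resize(w,None,fx=4,fy=4,interpolation=2))
for n in ["side","scene"]:
    i=ctrl.camera_info(n);f=200/np.tan(np.radians(i["fov_y"]/2));c=i["R"]@o["ee_pos"]+i["t"];u=[f*c[0]/c[2]+i["cx"],f*c[1]/c[2]+i["cy"]];off=(220,100) if n=="side" else (260,130);print(n,u,(np.array(u)-off)*4)
E
```

```text
[566.37933564  33.02144838  72.51548777] [-0.35309425  0.34119606 -0.1752495 ] [-3.70723255e-04 -5.27638006e+01 -2.02040023e+01  5.25076885e-02
 -1.88276806e-02  2.86826571e-04]
[0, 0, 0] 324.4815326641233 249.83463741691864
[10, 0, 0] 341.7940453968019 249.8431910823041
[0, 0, 10] 324.51658769381874 233.75760986553047
[0, -19, 10] 324.6988698132713 247.66520139069917
side [np.float64(315.1903341633437), np.float64(190.11819475603667)] [380.76133665 360.47277902]
scene [np.float64(323.5114546697723), np.float64(206.4177175347617)] [254.04581868 305.67087014]
```

View pics/side2.png

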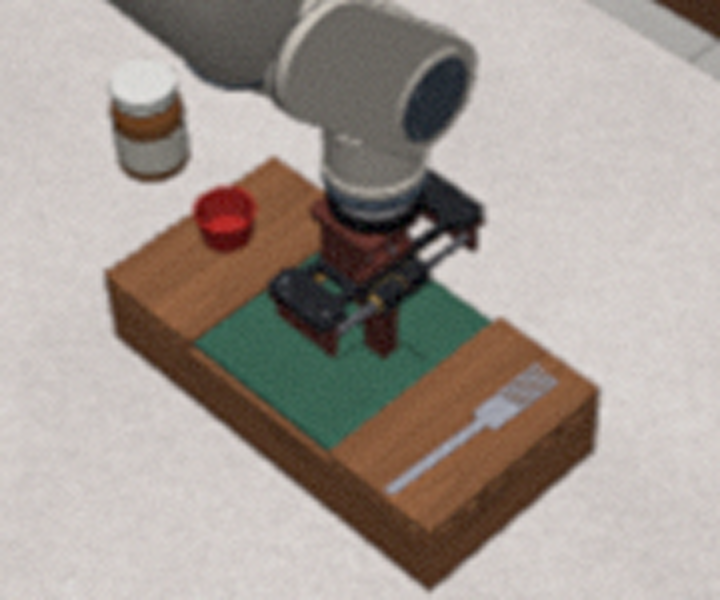

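View pics/scene2.png

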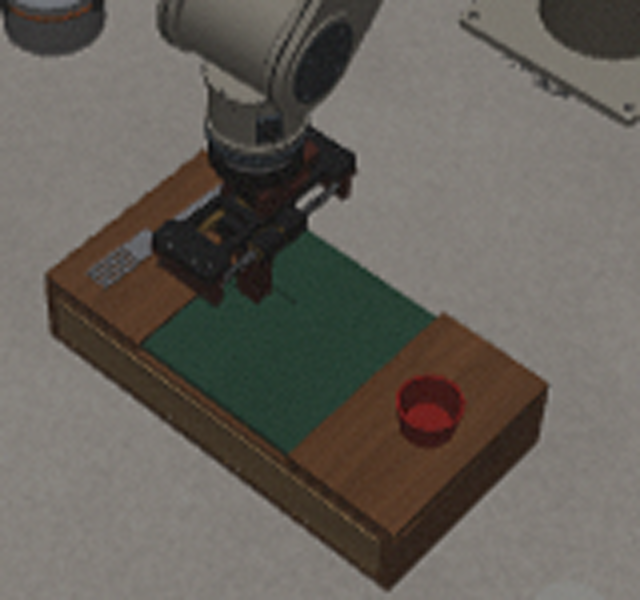

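View pics/wrist3.png

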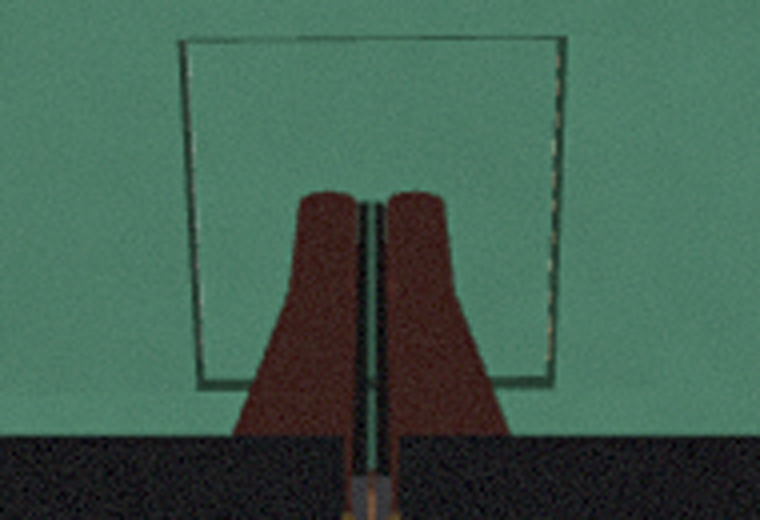

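The fingertips look shorter than the nominal TCP: the wrist shows them at row 248 where I predicted about 234. No force has registered yet. I'll keep feeling downwards in small steps.

Request:
carry_out --delta_pos '[[0, 0.1, 0], [0, 0.2, 0], [0, 0.2, 0]]' --rotation '[[0, 0, 0], [0, 0, 0], [0, 0, 0]]'

```text
t: 3.45
ee_pos: [566.3, 33.0, 70.5]
orientation: [-1.571, 0.0, 0.0]
ft_force: [0.3, 0.1, 0.0]
width: 0.5
```

Request:
carry_out --delta_pos '[[0, 0.1, 0], [0, 0.2, 0], [0, 0.2, 0]]' --rotation '[[0, 0, 0], [0, 0, 0], [0, 0, 0]]'

```text
t: 3.7
ee_pos: [566.3, 33.0, 68.4]
orientation: [-1.571, 0.0, 0.0]
ft_force: [0.8, 0.7, -0.1]
width: 0.4
```

Request:
carry_out --delta_pos '[[0, 0.1, 0], [0, 0.2, 0], [0, 0.2, 0]]' --rotation '[[0, 0, 0], [0, 0, 0], [0, 0, 0]]'

```text
t: 3.95
ee_pos: [566.3, 33.0, 66.5]
orientation: [-1.571, 0.0, 0.0]
ft_force: [0.6, 0.4, -0.8]
width: 0.4
```

Request:
carry_out --delta_pos '[[0, 0.1, 0], [0, 0.2, 0], [0, 0.2, 0]]' --rotation '[[0, 0, 0], [0, 0, 0], [0, 0, 0]]'

```text
t: 4.2
ee_pos: [566.4, 33.0, 64.5]
orientation: [-1.571, 0.0, 0.0]
ft_force: [0.3, 0.3, -0.1]
width: 0.4
```

```bash
python3 - <<'E'
from h import *
o=ctrl.get_obs();print(o["ee_pos"],o["ft_force"])
w=ctrl.get_image("wrist")[:,:,::-1];cv2.imwrite("pics/wrist4.png",cv2.resize(w[200:330,230:420],None,fx=4,fy=4,interpolation=2))
b=ctrl.get_image("scene")[180:230,300:350,::-1].copy()
cv2.imwrite("pics/scene4.png",cv2.resize(b,None,fx=11,fy=11,interpolation=2))
E
```

```text
[566.35942317  33.02157016  64.47265299] [ 0.29622938  0.30596835 -0.10778883]
```

View pics/wrist4.png

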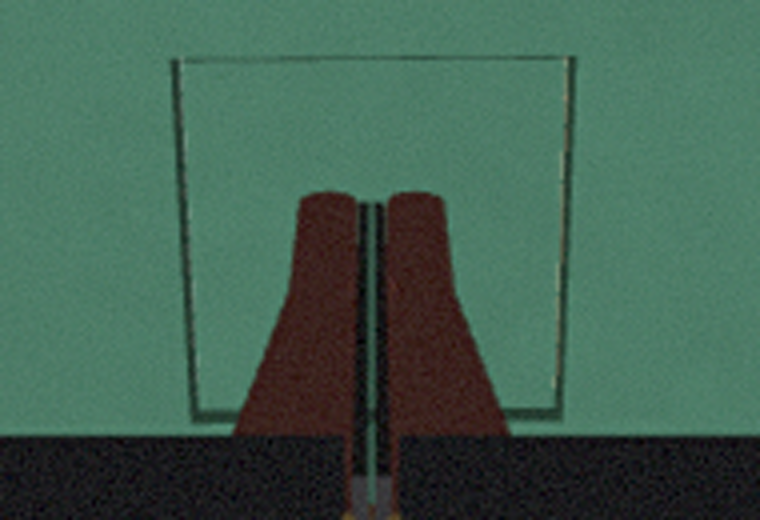

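View pics/scene4.png

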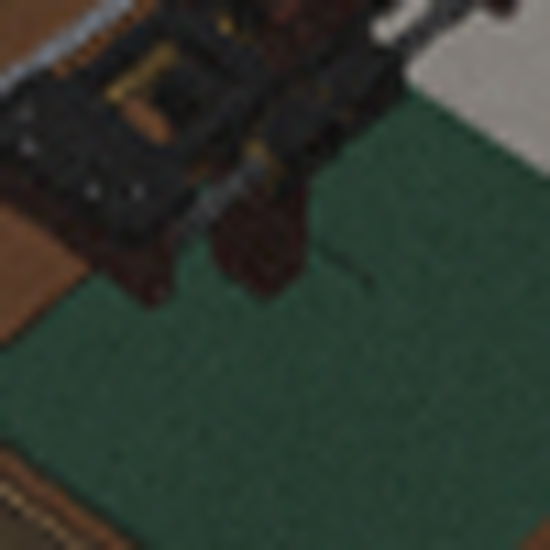

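```bash
python3 - <<'E'
from h import *
o=ctrl.get_obs()
for z in (80,100,120,140,160): print(z,"side leg",ray("side",o,[[303.7,188]],z)[0].round(0),"scene leg",ray("scene",o,[[300+155/11,180+305/11]],z)[0].round(0),"scene tip",ray("scene",o,[[300+268/11,180+298/11]],z)[0].round(0), "wrist tips",ray("wrist",o,[[230+300/4,248],[230+445/4,248]],z).round(0).tolist())
E
```

```text
80 side leg [542.  62.  80.] scene leg [597.  18.  80.] scene tip [571.  41.  80.] wrist tips [[556.0, 41.0, 80.0], [575.0, 41.0, 80.0]]
100 side leg [531.  49. 100.] scene leg [608.  29. 100.] scene tip [583.  52. 100.] wrist tips [[557.0, 50.0, 100.0], [574.0, 50.0, 100.0]]
120 side leg [520.  36. 120.] scene leg [620.  40. 120.] scene tip [595.  63. 120.] wrist tips [[558.0, 59.0, 120.0], [573.0, 59.0, 120.0]]
140 side leg [508.  23. 140.] scene leg [632.  51. 140.] scene tip [607.  73. 140.] wrist tips [[559.0, 69.0, 140.0], [572.0, 69.0, 140.0]]
160 side leg [497.  10. 160.] scene leg [643.  62. 160.] scene tip [619.  84. 160.] wrist tips [[560.0, 78.0, 160.0], [571.0, 78.0, 160.0]]
```

Triangulating the tip puts it near z 80–83 with the TCP reading 64.5, so the real fingertips end about 17–19 mm short of the reported TCP. Contact should be close.

Request:
carry_out --delta_pos '[[0, 0.1, 0], [0, 0.2, 0], [0, 0.2, 0]]' --rotation '[[0, 0, 0], [0, 0, 0], [0, 0, 0]]'

```text
t: 4.55
ee_pos: [566.4, 33.0, 62.5]
orientation: [-1.571, 0.0, 0.0]
ft_force: [-0.6, 0.5, -1.1]
width: 0.0
```

Request:
carry_out --delta_pos '[[0, 0.1, 0], [0, 0.2, 0], [0, 0.2, 0]]' --rotation '[[0, 0, 0], [0, 0, 0], [0, 0, 0]]'

```text
t: 4.8
ee_pos: [566.4, 33.0, 60.5]
orientation: [-1.571, 0.0, 0.0]
ft_force: [0.2, 0.5, -0.1]
width: 0.7
```

Request:
carry_out --delta_pos '[[0, 0.1, 0], [0, 0.2, 0], [0, 0.2, 0]]' --rotation '[[0, 0, 0], [0, 0, 0], [0, 0, 0]]'

```text
t: 5.05
ee_pos: [566.3, 33.0, 58.4]
orientation: [-1.571, 0.0, 0.0]
ft_force: [-0.2, 0.2, -1.1]
width: 0.3
```

Request:
carry_out --delta_pos '[[0, 0.1, 0], [0, 0.1, 0]]' --rotation '[[0, 0, 0], [0, 0, 0]]'

```text
t: 5.22
ee_pos: [566.4, 33.0, 57.5]
orientation: [-1.571, 0.0, 0.0]
ft_force: [-0.2, 0.3, -1.1]
width: 0.5
```

Request:
carry_out --delta_pos '[[0, 0.1, 0], [0, 0.1, 0]]' --rotation '[[0, 0, 0], [0, 0, 0]]'

```text
t: 5.38
ee_pos: [566.4, 33.0, 56.5]
orientation: [-1.571, 0.0, 0.0]
ft_force: [-0.1, 1.0, 0.8]
width: 0.1
```

Request:
carry_out --delta_pos '[[0, 0.1, 0], [0, 0.1, 0]]' --rotation '[[0, 0, 0], [0, 0, 0]]'

```text
t: 5.55
ee_pos: [566.6, 33.0, 55.7]
orientation: [-1.571, -0.0, -0.0]
ft_force: [0.7, 0.2, 1.5]
width: 0.4
```

Request:
carry_out --delta_pos '[[0, 0.1, 0], [0, 0.1, 0]]' --rotation '[[0, 0, 0], [0, 0, 0]]'

```text
t: 5.72
ee_pos: [566.6, 33.0, 54.8]
orientation: [-1.571, -0.0, -0.0]
ft_force: [0.0, 0.1, 3.3]
width: 0.4
```

Request:
carry_out --delta_pos '[[0, 0.1, 0], [0, 0.1, 0]]' --rotation '[[0, 0, 0], [0, 0, 0]]'

```text
t: 5.88
ee_pos: [566.6, 33.0, 53.7]
orientation: [-1.571, -0.0, -0.0]
ft_force: [-0.7, 0.0, 3.7]
width: 0.4
```

Contact at about 56, yielding at 3–4 N, which matches the spring plate. I'll press on.

Request:
carry_out --delta_pos '[[0, 0.1, 0], [0, 0.1, 0]]' --rotation '[[0, 0, 0], [0, 0, 0]]'

```text
t: 6.05
ee_pos: [566.6, 33.0, 52.7]
orientation: [-1.571, -0.0, -0.0]
ft_force: [-1.1, -0.0, 4.0]
width: 0.6
```

Request:
carry_out --delta_pos '[[0, 0.1, 0], [0, 0.1, 0]]' --rotation '[[0, 0, 0], [0, 0, 0]]'

```text
t: 6.22
ee_pos: [566.6, 33.0, 51.6]
orientation: [-1.571, -0.0, -0.0]
ft_force: [0.6, 0.2, 2.5]
width: 0.6
```

Request:
carry_out --delta_pos '[[0, 0.1, 0], [0, 0.1, 0]]' --rotation '[[0, 0, 0], [0, 0, 0]]'

```text
t: 6.38
ee_pos: [566.6, 33.0, 50.5]
orientation: [-1.571, -0.0, -0.0]
ft_force: [0.1, 0.4, 3.5]
width: 0.3
```

Request:
carry_out --delta_pos '[[0, 0.1, 0], [0, 0.1, 0], [0, 0.1, 0], [0, 0.1, 0]]' --rotation '[[0, 0, 0], [0, 0, 0], [0, 0, 0], [0, 0, 0]]'

```text
t: 6.72
ee_pos: [566.6, 33.0, 49.9]
orientation: [-1.571, -0.0, -0.0]
ft_force: [-1.2, 0.2, 7.1]
width: 0.6
```

```bash
python3 - <<'E'
from h import *
o=ctrl.get_obs();print(o["ee_pos"],o["ft_force"])
w=ctrl.get_image("wrist")[:,:,::-1];cv2.imwrite("pics/wrist5.png",w)
b=ctrl.get_image("scene")[130:280,260:420,::-1].copy()
cv2.imwrite("pics/scene5.png",cv2.resize(b,None,fx=4,fy=4,interpolation=2))
E
```

```text
[566.59255677  33.02903971  49.85596575] [-1.22457541  0.24665476  7.14514319]
```

View pics/scene5.png

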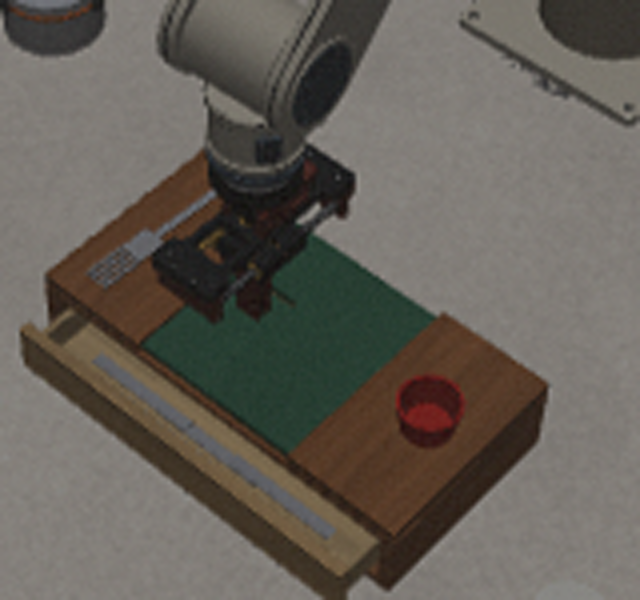

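View pics/wrist5.png

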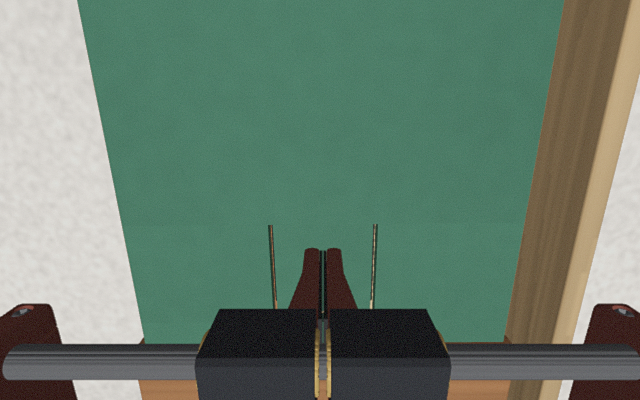

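The drawer has sprung open: its front runs along (30,340)–(350,590) in the enlarged scene view. The fork and mould haven't moved. I'll lift straight up and clear.

Request:
carry_out --delta_pos '[[0, -0.3, 0], [0, -0.8, 0], [0, -1.6, 0], [0, -3, 0], [0, -5, 0], [0, -7.5, 0], [0, -10, 0], [0, -12.5, 0], [0, -14.5, 0], [0, -15, 0], [0, -15, 0], [0, -15, 0]]' --rotation '[[0, 0, 0], [0, 0, 0], [0, 0, 0], [0, 0, 0], [0, 0, 0], [0, 0, 0], [0, 0, 0], [0, 0, 0], [0, 0, 0], [0, 0, 0], [0, 0, 0], [0, 0, 0]]'

```text
t: 7.82
ee_pos: [565.9, 33.0, 199.1]
orientation: [-1.571, 0.001, 0.001]
ft_force: [-0.2, -0.9, -0.5]
width: 0.4
```

```bash
python3 - <<'E'
from h import *
o=ctrl.get_obs();print(o["ee_pos"],o["ft_force"])
w=ctrl.get_image("wrist")[:,:,::-1];cv2.imwrite("pics/wrist6.png",w)
b=ctrl.get_image("scene")[:,:,::-1]
cv2.imwrite("pics/scene6.png",b)
c=cv2.resize(b[170:285,260:420],None,fx=5,fy=5,interpolation=2);cv2.imwrite("pics/scene6z.png",c)
E
```

```text
[565.88218914  32.98520974 199.09069179] [-0.20273243 -0.91188432 -0.47746373]
```

View pics/scene6z.png

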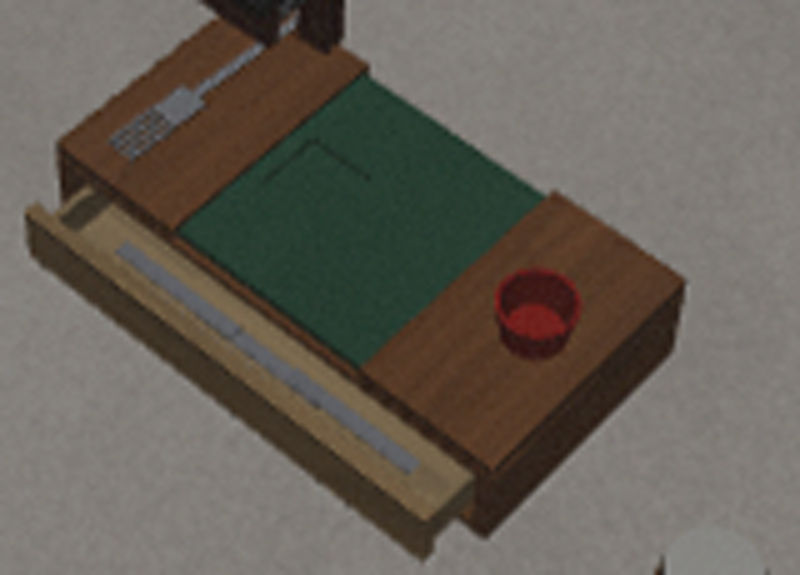

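View pics/wrist6.png

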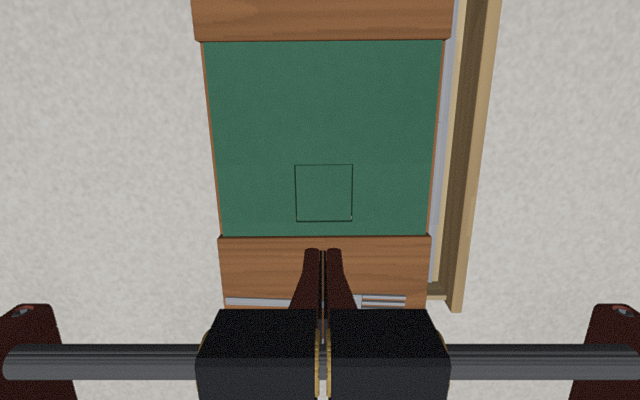

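```bash
python3 - <<'E'
from h import *
o=ctrl.get_obs()
print("front top outer edge",ray("wrist",o,[[499,0],[463,311]],64).round(1))
a=cv2.imread("pics/scene0.png");b=cv2.imread("pics/scene6.png")
for im in (a,b):
    h=cv2.cvtColor(im,cv2.COLOR_BGR2HSV)[215:250,350:385]
    m=cv2.inRange(h,(0,190,60),(4,255,255))|cv2.inRange(h,(174,150,60),(180,255,255));y,x=np.nonzero(m);print("mould px",x.mean()+350,y.mean()+215,len(x))
ctrl.close_job()
E
```

```text
front top outer edge [[705.5 190.7  64. ]
 [712.4 -99.5  64. ]]
mould px 365.8 232.7 30
mould px 365.56410256410254 232.1025641025641 39
the job is handed in; nothing more can be done
```

The drawer is open. I pressed the hidden push plate, the drawer sprang out by itself, and I lifted the arm straight up without touching anything else. The job is handed in at about 8 s of the 48 s allowed.

- **Finding the plate:** The wrist camera showed a single thin square seam, about 51 x 54 mm, centred near (566, 33) mm. That is about 43 mm to the −y side of the panel's middle. I pressed straight there with closed fingers, so I did not feel along the rest of the panel.
- **Pressing:** The plate gave way at about 3–4 N and reached its stop at about 7 N. Those are the readings after each step; I did not log any peaks between them.
- **Last checks:** With the arm 150 mm higher, the measured force was within noise (under 1 N). The seam was visible again with the plate at rest. The drawer front measured about x 705–712 mm against the closed chest edge at about 666 mm. That is 40–46 mm out, a rough figure that fits the expected 43–46 mm. The mould shifted by less than a pixel in the scene camera, and the fork looked unmoved. I did not measure the other kitchen things at the end.
- **What disagreed:** Contact came with the reported fingertip position about 22 mm below the plate's surface. The real fingertips therefore end about that much short of the stated tool point. My camera estimate of the gap was 17–19 mm. I allowed for this by going down in 1–2 mm steps and watching the force.

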